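# Clamp the hook bar to the desk stand and hang the basket on it

### The job

The wooden hook bar lies loose in the screw clamp on the desk. First crank the clamp's handle clockwise until the jaw holds the bar firmly, without crushing it; then hang the small basket by its handle on the bar's hook and leave it hanging there still, with the other things on the desk left where they are.

Things in the scene. Friction and masses are not known exactly. Their poses are not given: they have to be found in the camera images.
- clamp: Grey screw clamp fixed on the desk, 150 x 110 mm base. Origin: on the desk under the middle of its sloped bed; z up, heading within 0.25 rad. The bed's surface centre is 140 mm above the origin, inclined 0.56 rad; its normal, also the screw's axis, is (-0.531, 0, 0.847) in this frame: the screw leans to -x. A bridge over the bed carries the screw. The hook is on the +y side.
- lamp (a point): Middle of the underside of the white lamp head, 50 x 130 mm, fixed above the clamp on a thin mast (at x 68, y -40 mm in the clamp's frame), 433 mm above the desk. It bars an upright tool from the far part of the crank's circle, so the tool must lean along the screw's axis there.
- jaw: Steel spindle with the jaw at its lower end. Origin: on the screw axis, at the underside of the 32 mm wide steel foot; z points outward along the screw (away from the bed). Under the foot is a black rubber pad, 36 mm wide; its face lies 8 to 14 mm below the origin, different each time and not told. The whole crank travels along the axis with the jaw.
- crank_centre (a point): Point on the screw axis level with the middle of the knob, 106 mm outward from the jaw's origin; it travels with the jaw.
- crank (a joint): Turn of the crank, rad; grows clockwise seen from outside along the screw, closing the jaw 3.82 mm per rad. The pad meets the bar after 2.5 to 7.1 rad of turning, and gives: about 1 rad more is firm. Steady friction about 3 N at the knob; bearing on the bar, the push grows about 4 N per 50 N of jaw force. 7 to 9 N holds firmly, over 14 N crushes. Let go, it keeps about 40 N.
- knob_mid (a point): Middle of the crank's black knob: 23 mm thick, 58 mm long, its axis parallel to the screw and 50 mm from it; it spins freely on its pin. 30 mm of the knob lie below this point (then the crank arm, 22 mm wide) and 28 mm above it, outward.
- hook_bar: The loose hook bar: wooden strip 44 mm wide, 120 mm long, 22 mm thick, lying across the sloped bed against the ledge at its lower edge. A flat steel hook, 24 mm wide and 8 mm thick, lies level, sticks out 108 mm from its +y end and turns up 26 mm at its tip. Origin: centre of the strip's underside; y along the strip towards the hook; z normal to the strip. 0.3 kg.
- hook_seat (a point): Where the basket's handle should hang: on top of the level steel hook, in the middle of its width, 60 mm from the strip's end and 40 mm from the upturned tip. The top of the tip is 26 mm above this point. y as for the bar.
- basket: White open plastic basket, 120 x 80 mm, walls 40 mm high, with a rigid strap handle over its length; about 0.18 kg. Origin: centre of its underside; x along its length and handle, z up.
- handle_mid (a point): Middle of the handle's straight top strap, on its centre line, 100 mm above the basket's underside. The strap is flat, 12 mm wide and 6 mm thick, runs along the basket's x and is straight for 50 mm either side of this point. There are 57 mm between the strap's underside and the basket's rim: the hook goes in there from the side.
- mug: White mug, 80 mm wide, 90 mm high, a bystander. Origin: centre of its underside.
- jar: Clear jar with a white cap, 76 mm wide, 130 mm high, a bystander. Origin: centre of its underside.
- snack_box: Cardboard box 70 x 150 x 40 mm lying flat, a bystander. Origin: centre of its underside.
Mind the look-alikes: they are no part of the job. Leave any orange or pink look-alike of the basket alone. There is more than one size of the hook_bar; the one meant has the size given above.

How it is judged:
By the outcome, as a careful person would: the job done as asked, in the order asked, and still so for the second after the job is handed in, with the robot touching nothing.
It also fails if it takes over 67 s, if anything falls off the work surface, if the arm or the gripper's body presses on something with over 40 N, if the wrist force passes 120 N, or if a joint passes its speed limit or range.

### The arm

A 6-joint arm with a two-finger parallel gripper is mounted at the origin on the work surface. World frame = base frame: x ahead of the robot, y to its left, z up, the work surface at z = 0. Lengths are in m, angles in rad, forces in N, time in s.
With the tool pointing down it reaches from about 0.35 to 0.975 m from the base axis. Payload 4.9 kg.
Tool frame: the origin (TCP) lies on the centre line of the jaws, within the pads' length; the fingertips stand ctrl.tcp_to_tips ahead of it and the grasp point (between the pads) lies 3 mm ahead of it (ctrl.tcp_to_tips is the distance from the TCP to the fingertips, in m); z points along the fingers, y is the direction in which the jaws open and shut (so a half turn about z gives the same grasp; the last joint's range is limited). The gripper opens to 85 mm and grips with 20 to 120 N. Pads are 22 mm wide; open, the fingers measure 114 mm over their backs; the gripper's body (76 mm by 85 mm) begins 54 mm behind the grasp point. The pads swing forward as they close: fully open they stand 13 mm farther back than shut.
Start: joints at [-1.385, 0.053, 1.613, -0, 1.476, -0.119], TCP at [0.188, -0.596, 0.253] pointing down, gripper open.
Joint ranges: [-3.01, 3.01], [-1.01, 2.22], [0.06, 2.58], [-1.02, 4.17], [0.09, 2.62], [-3.14, 3.14]. Speed limits (rad/s): [2.57, 2.57, 3.14, 3.14, 3.14, 3.14].

### API

Orientations are given as a rotation vector (axis times angle).
In Python, from station import ctrl, vision gives the robot as it stands.
- The arm moves only by the tool jog_arm, never from a script. Its argument "deltas" is a list of rows, each a list of 7 numbers: the turn, a rotation vector about the tool's x, y, z in rad, then the shift along the tool's x, y, z in cm, then the opening, from 0 (shut) to 1 (fully open). A call has 1 to 12 rows; each row shifts and turns the commanded pose from where the row before left it, along the tool's axes as they then stand; what a row does not reach is not made up. A row lasts 1/12 s, in which the tool goes at most 41.7 mm and 7.16 degrees, less where a joint would pass 70% of its speed; a pose out of reach is approached as far as the arm can. A call with a gripper value outside its range is refused whole. The fingers move at their own pace and stop on an object; "grip_force" is the grip in N (left out, the last holds). Time passes only in rows, so rows that do not move let the fingers close. It gives the time, the measured TCP pose, the force and the opening at its end, in the units of the state.
- ctrl.get_obs(): the state, without advancing time (a new reading comes with each control period).
- vision.get_image(name): name is "scene" or "top" or "wrist"; returns (picture, depth): 420x560x3 uint8, red, green, blue; 420x560 float32, m along the optical axis (not along the pixel's ray), 0 where there is no reading.
- vision.calibration(name): a dict with "fx", "fy", "cx", "cy" (pixels), "dist" ([k1, k2, p1, p2, k3] as OpenCV has them; the pictures are not rectified), "rvec" (rotation vector, rad) and "tvec" (3), from world to camera coordinates, as OpenCV has them; the wrist camera has in their place "hand_eye" (4x4, takes a point from camera to tool coordinates, whose origin is the TCP and whose axes are the flange's). Camera axes: x right, y down, z forward; pixel columns grow to the right and rows downward; lengths in m; the calibration is good to about 2 mm. A picture is of the moment at which its call begins: read the wrist's pose just before it. calibration takes no time and is no camera call.
- ctrl.finish_job(): hands the job in, once; it reports no verdict.
The state is a dict: "t": time; "q": joint angles; "dq": joint speeds; "effort": joint torques, N m; "tool_pos": TCP position; "tool_rot": TCP orientation; "contact_force": force on the tool from outside, world axes, zero at the start; "wrist_torque": the same for the moment, N m; "opening": finger opening in m.
Only numpy, scipy, OpenCV 4.12 (cv2) and the standard library are available. Lean on these libraries where they do the work, as an engineer would, in place of code of your own. Each camera call takes 0.05 s, during which the arm holds its last target. There are 200 camera calls.

## Working session

There is one attempt and no reset: what is moved stays moved. The work goes in short steps, Python scripts to look and compute and a tool call to move; the robot and the scene stay as the last step left them, time stands still between calls to the robot, and variables do not carry over. Pictures are saved under pics/ and viewed, about 8 in all and at most 12, crops included, and the job is handed in when it is done.

Besides the shell and the picture viewer there is one more tool, called after ">>>" by a JSON object that holds its "name" and its "arguments". jog_arm: Moves the arm, as the interface text tells. Its arguments: {"type":"object","properties":{"deltas":{"type":"array"},"grip_force":{"type":"number"}},"required":["deltas"]}

```bash
mkdir -p pics; ls
cat > h.py <<'E'
import numpy as np, cv2
from scipy.spatial.transform import Rotation as R
from station import ctrl, vision
def cam(n,obs=None):
    c=vision.calibration(n);K=np.array([[c['fx'],0,c['cx']],[0,c['fy'],c['cy']],[0,0,1]]);D=np.array(c['dist'],float)
    if n=='wrist':
        o=obs;T=np.eye(4);T[:3,:3]=R.from_rotvec(o['tool_rot']).as_matrix();T[:3,3]=o['tool_pos'];T=T@np.array(c['hand_eye'])
    else:
        M=np.eye(4);M[:3,:3]=R.from_rotvec(np.ravel(c['rvec'])).as_matrix();M[:3,3]=np.ravel(c['tvec']);T=np.linalg.inv(M)
    return K,D,T
def snap(n,tag):
    o=ctrl.get_obs();im,d=vision.get_image(n);K,D,T=cam(n,o)
    cv2.imwrite(f'pics/{tag}.png',im[:,:,::-1]);np.savez(f'{tag}.npz',im=im,d=d,K=K,D=D,T=T);return im,d
def cloud(tag):
    z=np.load(tag+'.npz');d=z['d'];h,w=d.shape;u,v=np.meshgrid(np.arange(w),np.arange(h))
    p=cv2.undistortPoints(np.stack([u,v],-1).reshape(-1,1,2).astype(np.float64),z['K'],z['D']).reshape(h,w,2)
    P=np.concatenate([p*d[...,None],d[...,None]],-1)@z['T'][:3,:3].T+z['T'][:3,3];P[d==0]=np.nan;return P,z['im']
def proj(tag,X):
    z=np.load(tag+'.npz');X=np.atleast_2d(X);c=(X-z['T'][:3,3])@z['T'][:3,:3]
    return cv2.projectPoints(c,np.zeros(3),np.zeros(3),z['K'],z['D'])[0][:,0]
E
python3 - <<'E'
from h import *
a,_=snap('scene','s0');b,_=snap('top','t0')
cv2.imwrite('pics/both.png',np.hstack([cv2.resize(a,(560,420)),b])[:,:,::-1])
print(ctrl.get_obs(),ctrl.tcp_to_tips)
for n in('scene','top'): print(n,cam(n)[2].round(3).tolist(), cam(n)[0][0,0])
E
```

```text
pics
{'t': 0.1, 'q': array([-1.38506406e+00,  5.32857028e-02,  1.61413534e+00, -5.73971331e-06,
        1.47602253e+00, -1.18971420e-01]), 'dq': array([ 0.00052417,  0.00065677, -0.00294013, -0.00044124, -0.00107012,
       -0.00079475]), 'effort': array([ 9.57712982e-04, -3.94904673e+01, -3.71361279e+01, -6.49579351e-05,
        3.91241920e-03, -1.02944307e-05]), 'tool_pos': array([ 0.18742586, -0.59569002,  0.25220187]), 'tool_rot': array([-3.10337483e+00, -4.76498134e-01,  1.05940373e-04]), 'contact_force': array([-0.52498562,  0.82006197, -0.33535912]), 'wrist_torque': array([-0.00048307, -0.03467595, -0.01145714]), 'opening': 0.08503480533847323} 0.022
scene [[0.657, 0.587, -0.474, 1.098], [0.754, -0.516, 0.406, -0.516], [-0.007, -0.624, -0.782, 1.171], [0.0, 0.0, 0.0, 1.0]] 435.36841159266703
top [[-0.014, -0.987, 0.16, 0.341], [-1.0, 0.011, -0.018, -0.03], [0.016, -0.16, -0.987, 1.577], [0.0, 0.0, 0.0, 1.0]] 511.68686443476383
```

View pics/s0.png

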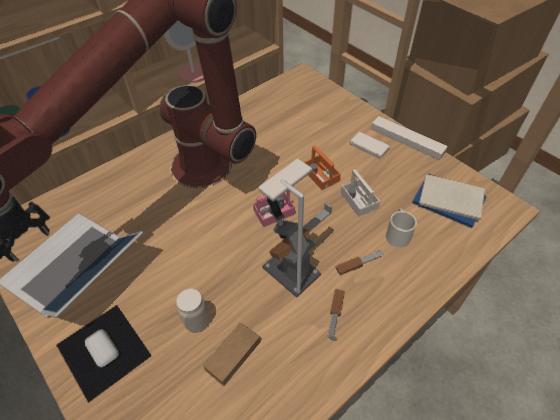

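View pics/t0.png

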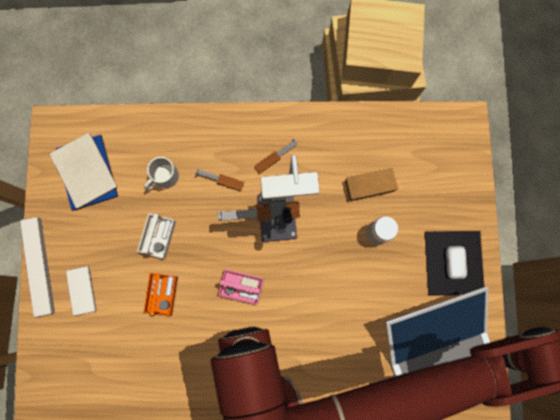

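Scene view: clamp at about (292,255) with the lamp above it, its hook at (320,215). The white basket is at (360,193), with orange (322,168) and pink (273,207) look-alikes. Loose small bars lie at (360,262) and (336,312), mug (401,229), jar (192,310), box (232,352). The bar meant is the one in the clamp, with the basket that is white.

Run:
```python
from h import *
P,im=cloud('t0')
def show(n,u,v): print(n,u,v,P[v,u].round(3))
for n,u,v in [('lamp',290,186),('lampL',266,187),('lampR',315,184),('jar',384,228),('mug',161,173),('box',371,185),('basket',156,236),('bar1',225,182),('bar2',272,160),('hook',235,215),('tip',222,216),('base',264,238),('base',295,238)]: show(n,u,v)
# basket: white points
m=(np.abs(P[...,0]-P[236,156,0])<.1)&(np.abs(P[...,1]-P[236,156,1])<.1)&(P[...,2]>.02)
Q=P[m];t=Q[Q[:,2]>.08];print('basket',len(Q),Q.mean(0),'strap',len(t),t.mean(0),t.min(0),t.max(0))
r=cv2.minAreaRect((Q[:,:2]*1000).astype(np.float32));print(r)
if len(t)>3: print(cv2.minAreaRect((t[:,:2]*1000).astype(np.float32)))
a=im[120:260,190:340];s=cv2.imread('pics/s0.png')[160:310,235:385]
cv2.imwrite('pics/c1.png',np.hstack([cv2.resize(a[:,:,::-1],(400,400*140//150),interpolation=2)[:370],cv2.resize(s,(370,370),interpolation=2)]))
```

```text
lamp 290 186 [ 0.573 -0.073  0.453]
lampL 266 187 [ 0.571 -0.019  0.454]
lampR 315 184 [ 0.578 -0.13   0.45 ]
jar 384 228 [ 0.515 -0.354  0.125]
mug 161 173 [0.711 0.314 0.01 ]
box 371 185 [ 0.659 -0.339  0.041]
basket 156 236 [ 0.514  0.327 -0.   ]
bar1 225 182 [0.678 0.112 0.017]
bar2 272 160 [ 0.747 -0.035  0.02 ]
hook 235 215 [0.553 0.071 0.155]
tip 222 216 [0.551 0.107 0.159]
base 264 238 [ 0.502 -0.008  0.019]
base 295 238 [ 0.501 -0.103  0.015]
basket 545 [0.50817193 0.31803784 0.0556159 ] strap 175 [0.5099149  0.32049635 0.10167061] [0.45340612 0.30235299 0.08004078] [0.56766286 0.33902469 0.11053166]
((510.99273681640625, 320.7384033203125), (81.06011962890625, 120.32688903808594), 74.67549896240234)
((511.3669128417969, 321.4020080566406), (14.706574440002441, 116.31038665771484), 76.62266540527344)
```

View pics/c1.png

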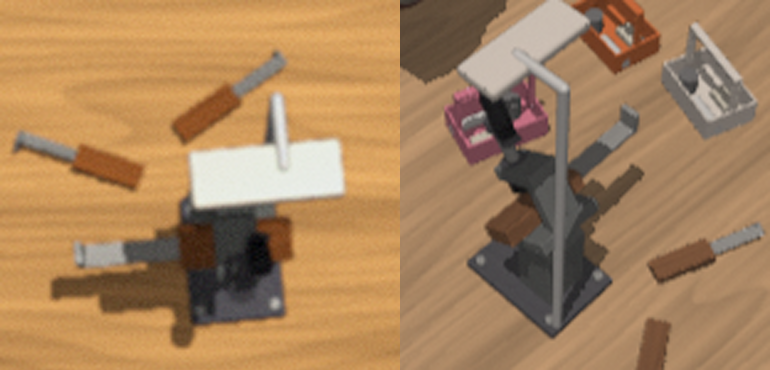

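The crops show the hook bar in the clamp with its hook to the left (+y) and upturned tip at crop (85,253). The two small loose bars lie flat on the desk and are the look-alikes. The white basket's strap is at (718,55). Next I'll get a rough clamp fit and plan an approach along the screw for a close wrist look.

```bash
cat >> h.py <<'E'
def plan(target_p,target_R,n=None,o=None):
    "rows (tool frame) for straight move to target, equal steps"
    o=o or ctrl.get_obs();R0=R.from_rotvec(o['tool_rot']).as_matrix();p0=np.array(o['tool_pos'])
    w=R.from_matrix(R0.T@target_R).as_rotvec();d=np.linalg.norm(target_p-p0)
    n=n or int(max(np.ceil(d/.035),np.ceil(np.degrees(np.linalg.norm(w))/6.5),1))
    # step turn then shift?: report turn and shift in the frames as rows pass
    out=[]
    for i in range(n):
        Ri=R0@R.from_rotvec(w*i/n).as_matrix();s=Ri.T@((target_p-p0)/n)*100
        out.append([round(float(x),3) for x in list(w/n)+list(s)])
    print(n,out);return out
E
python3 - <<'E'
from h import *
L=[]
for t in('t0','s0'):
    P,im=cloud(t);g=im.astype(int);dark=(g.max(-1)<110)&(np.ptp(g,axis=-1)<25)
    m=dark&(P[...,2]>.006)&(P[...,2]<.03)&(abs(P[...,0]-.56)<.12)&(abs(P[...,1]+.06)<.1)
    Q=P[m];L.append(Q);print(t,len(Q),cv2.minAreaRect((Q[:,:2]*1000).astype(np.float32)),np.median(Q[:,2]))
    # knob: dark points high
    m=(P[...,2]>.22)&(P[...,2]<.40)&(abs(P[...,0]-.50)<.1)&(abs(P[...,1]+.06)<.12)
    Q=P[m];print('high',len(Q),Q.min(0).round(3),Q.max(0).round(3)); k=Q[Q[:,2]>.27];print(len(k),k.mean(0).round(3),k.max(0).round(3))
    m=(P[...,2]>.12)&(P[...,2]<.2)&(P[...,0]>.52)&(P[...,0]<.58)&(P[...,1]>.02)&(P[...,1]<.14)
    Q=P[m];print('hook',len(Q),Q.mean(0).round(3),cv2.minAreaRect((Q[:,:2]*1000).astype(np.float32)))
    m=(P[...,2]>.42)&(abs(P[...,0]-.57)<.06)&(abs(P[...,1]+.07)<.12);Q=P[m];print('lamp',cv2.minAreaRect((Q[:,:2]*1000).astype(np.float32)))
o=ctrl.get_obs();print(R.from_rotvec(o['tool_rot']).as_matrix().round(3),np.array(vision.calibration('wrist')['hand_eye']).round(3))
E
```

```text
t0 486 ((570.36279296875, -46.80048370361328), (147.81553649902344, 106.1600341796875), 4.746357440948486) 0.013511209342815356
high 439 [ 0.491 -0.082  0.22 ] [ 0.586 -0.027  0.331]
147 [ 0.53  -0.07   0.306] [ 0.557 -0.056  0.331]
hook 314 [0.554 0.07  0.156] ((554.3564453125, 68.49156951904297), (24.325942993164062, 97.98860931396484), 4.712108135223389)
lamp ((590.1303100585938, -71.82129669189453), (76.77214813232422, 129.85716247558594), 4.718224048614502)
s0 778 ((572.8489990234375, -50.71141815185547), (150.30599975585938, 111.74359130859375), 4.197659015655518) 0.014409799442687943
high 379 [ 0.49  -0.083  0.22 ] [ 0.589 -0.029  0.327]
186 [ 0.538 -0.075  0.298] [ 0.56  -0.061  0.327]
hook 275 [0.557 0.074 0.158] ((556.1553344726562, 69.26692199707031), (27.44274139404297, 98.01219177246094), 3.6319801807403564)
lamp ((591.112060546875, -73.35850524902344), (74.58199310302734, 131.6024627685547), 4.887424945831299)
[[ 0.954  0.3   -0.   ]
 [ 0.3   -0.954  0.002]
 [ 0.    -0.002 -1.   ]] [[-0.    -0.949 -0.314  0.081]
 [ 1.    -0.     0.001  0.001]
 [-0.001 -0.314  0.949 -0.12 ]
 [ 0.     0.     0.     1.   ]]
```

```bash
cat >> h.py <<'E'
from scipy.optimize import least_squares
def frame(yaw):
    Rz=R.from_euler('z',yaw).as_matrix();return Rz@[-.531,0,.847],Rz@[.847,0,.531],Rz@[0,1,0]  # axis, e2, ey
def knobfit(tags,org,yaw,lo=.265):
    a,e2,ey=frame(yaw);Q=[]
    for t in tags:
        P,im=cloud(t);g=im.astype(int)
        m=(P[...,2]>lo)&(P[...,2]<.36)&(abs(P[...,0]-org[0]+.06)<.1)&(abs(P[...,1]-org[1])<.09)&(g.max(-1)<70)
        Q.append(P[m])
    Q=np.concatenate(Q)
    def f(v):
        c=v[0]*e2+v[1]*ey+v[2]*a;d=Q-org-[0,0,.14]-c;h=d@a;r=np.linalg.norm(d-np.outer(h,a),axis=1)
        q=np.stack([r-.0115,np.abs(h+.001)-.029],1);return np.where((q>0).any(1),np.linalg.norm(np.maximum(q,0),axis=1),q.max(1))
    b=min((least_squares(f,[x,y,.16],loss='soft_l1',f_scale=.002) for x in(.03,.05) for y in(-.03,0)),key=lambda r:r.cost)
    v=b.x;k=np.array(org)+[0,0,.14]+v[0]*e2+v[1]*ey+v[2]*a
    print('knob pts',len(Q),'e2,ey,s',v.round(4),'radius',np.hypot(*v[:2]).round(4),'world',k.round(4),'rms',np.sqrt((f(v)**2).mean()).round(4));return k
def gripR(yaw):
    a,e2,ey=frame(yaw);return np.stack([ey,e2,-a],1)
E
python3 - <<'E'
from h import *
org=np.array([.571,-.049,0]);yaw=.08
k=knobfit(['t0','s0'],org,yaw);a=frame(yaw)[0]
plan(np.array([.47,-.07,.42]),gripR(yaw))
E
```

```text
knob pts 328 e2,ey,s [ 0.0463 -0.0179  0.1575] radius 0.0497 world [ 0.5282 -0.0704  0.298 ] rms 0.0024
18 [[-0.026, 0.021, -0.073, 2.374, -2.317, -0.927], [-0.026, 0.021, -0.073, 2.554, -2.113, -0.934], [-0.026, 0.021, -0.073, 2.72, -1.896, -0.932], [-0.026, 0.021, -0.073, 2.869, -1.669, -0.921], [-0.026, 0.021, -0.073, 3.001, -1.431, -0.9], [-0.026, 0.021, -0.073, 3.114, -1.186, -0.871], [-0.026, 0.021, -0.073, 3.209, -0.933, -0.833], [-0.026, 0.021, -0.073, 3.284, -0.676, -0.787], [-0.026, 0.021, -0.073, 3.34, -0.415, -0.732], [-0.026, 0.021, -0.073, 3.375, -0.152, -0.669], [-0.026, 0.021, -0.073, 3.39, 0.111, -0.6], [-0.026, 0.021, -0.073, 3.384, 0.372, -0.523], [-0.026, 0.021, -0.073, 3.358, 0.63, -0.439], [-0.026, 0.021, -0.073, 3.311, 0.883, -0.35], [-0.026, 0.021, -0.073, 3.244, 1.129, -0.255], [-0.026, 0.021, -0.073, 3.157, 1.368, -0.155], [-0.026, 0.021, -0.073, 3.052, 1.596, -0.052], [-0.026, 0.021, -0.073, 2.927, 1.814, 0.055]]
```

>>> {"name": "jog_arm", "arguments": {"deltas": [[0,0,0,0,0,-4,1],[0,0,0,0,0,-4,1],[0,0,0,0,0,-4,1],[0,0,0,0,0,-4,1]]}}

```text
t: 0.43
tool_pos: [0.1875, -0.5957, 0.4142]
tool_rot: [-3.104, -0.477, 0.0]
contact_force: [-0.2, -0.0, 0.2]
opening: 0.0852
```

Run:
```python
from h import *
plan(np.array([.465,-.07,.42]),gripR(.08),20)
```

```text
20 [[-0.024, 0.019, -0.065, 2.112, -2.091, -0.025], [-0.024, 0.019, -0.065, 2.245, -1.947, -0.032], [-0.024, 0.019, -0.065, 2.368, -1.796, -0.033], [-0.024, 0.019, -0.065, 2.481, -1.636, -0.028], [-0.024, 0.019, -0.065, 2.583, -1.47, -0.018], [-0.024, 0.019, -0.065, 2.674, -1.298, -0.001], [-0.024, 0.019, -0.065, 2.753, -1.12, 0.021], [-0.024, 0.019, -0.065, 2.82, -0.939, 0.049], [-0.024, 0.019, -0.065, 2.874, -0.754, 0.082], [-0.024, 0.019, -0.065, 2.915, -0.567, 0.121], [-0.024, 0.019, -0.065, 2.943, -0.378, 0.165], [-0.024, 0.019, -0.065, 2.958, -0.19, 0.214], [-0.024, 0.019, -0.065, 2.96, -0.001, 0.267], [-0.024, 0.019, -0.065, 2.949, 0.185, 0.324], [-0.024, 0.019, -0.065, 2.924, 0.369, 0.386], [-0.024, 0.019, -0.065, 2.886, 0.549, 0.451], [-0.024, 0.019, -0.065, 2.835, 0.725, 0.52], [-0.024, 0.019, -0.065, 2.772, 0.895, 0.592], [-0.024, 0.019, -0.065, 2.696, 1.059, 0.666], [-0.024, 0.019, -0.065, 2.608, 1.216, 0.743]]
```

>>> {"name": "jog_arm", "arguments": {"deltas": [[-0.024,0.019,-0.065,2.11,-2.09,-0.03,1],[-0.024,0.019,-0.065,2.25,-1.95,-0.03,1],[-0.024,0.019,-0.065,2.37,-1.8,-0.03,1],[-0.024,0.019,-0.065,2.48,-1.64,-0.03,1],[-0.024,0.019,-0.065,2.58,-1.47,-0.02,1],[-0.024,0.019,-0.065,2.67,-1.3,0,1],[-0.024,0.019,-0.065,2.75,-1.12,0.02,1],[-0.024,0.019,-0.065,2.82,-0.94,0.05,1],[-0.024,0.019,-0.065,2.87,-0.75,0.08,1],[-0.024,0.019,-0.065,2.92,-0.57,0.12,1]]}}

```text
t: 1.27
tool_pos: [0.327, -0.3321, 0.4154]
tool_rot: [2.587, 1.351, 0.325]
contact_force: [0.8, 0.2, 0.5]
opening: 0.0852
```

>>> {"name": "jog_arm", "arguments": {"deltas": [[-0.024,0.019,-0.065,2.94,-0.38,0.17,1],[-0.024,0.019,-0.065,2.96,-0.19,0.21,1],[-0.024,0.019,-0.065,2.96,0,0.27,1],[-0.024,0.019,-0.065,2.95,0.19,0.32,1],[-0.024,0.019,-0.065,2.92,0.37,0.39,1],[-0.024,0.019,-0.065,2.89,0.55,0.45,1],[-0.024,0.019,-0.065,2.84,0.73,0.52,1],[-0.024,0.019,-0.065,2.77,0.9,0.59,1],[-0.024,0.019,-0.065,2.7,1.06,0.67,1],[-0.024,0.019,-0.065,2.61,1.22,0.74,1],[0,0,0,0,0,0,1],[0,0,0,0,0,0,1]]}}

```text
t: 2.27
tool_pos: [0.467, -0.0703, 0.4188]
tool_rot: [1.835, 1.978, 0.577]
contact_force: [-0.0, -0.6, -0.0]
opening: 0.0855
```

Run:
```python
from h import *
snap('wrist','w1');o=ctrl.get_obs();print(o['tool_pos'],o['q'],R.from_rotvec(o['tool_rot']).as_matrix().round(3),gripR(.08).round(3))
P,im=cloud('w1');org=np.array([.571,-.049,0])
k=knobfit(['w1'],org,.08);knobfit(['w1','t0','s0'],org,.08)
```

```text
[ 0.46694589 -0.07120314  0.41900444] [-0.46329946 -0.72183711  2.01011822  0.28488485  1.36095105 -0.52549179] [[-0.073  0.841  0.536]
 [ 0.997  0.061  0.04 ]
 [ 0.     0.537 -0.843]] [[-0.08   0.844  0.529]
 [ 0.997  0.068  0.042]
 [ 0.     0.531 -0.847]]
knob pts 1229 e2,ey,s [ 0.0468 -0.0204  0.1571] radius 0.051 world [ 0.529  -0.0728  0.2979] rms 0.0017
knob pts 1557 e2,ey,s [ 0.0465 -0.0199  0.1571] radius 0.0505 world [ 0.5287 -0.0723  0.2977] rms 0.0019
```

View pics/w1.png

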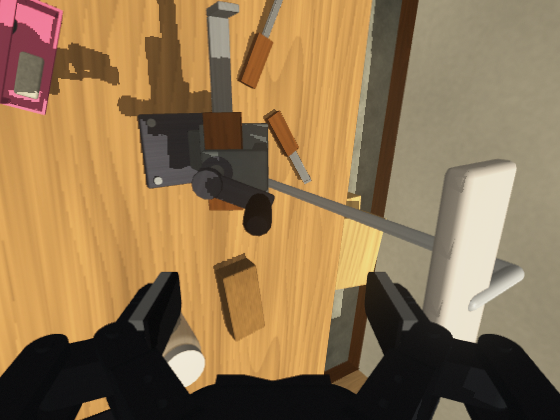

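The wrist view shows the knob's outer end at about (258,215), the hub at (210,178), and the lamp clear to the right. The fit gives a radius of 50.5 mm, which matches the 50 mm given. I'll go down onto the knob.

Run:
```python
from h import *
a=frame(.08)[0];k=np.array([.5288,-.0722,.2978])
plan(k+.011*a,gripR(.08),6)
```

```text
6 [[0.001, 0.001, -0.001, -0.093, -0.218, 2.072], [0.001, 0.001, -0.001, -0.094, -0.216, 2.072], [0.001, 0.001, -0.001, -0.095, -0.213, 2.073], [0.001, 0.001, -0.001, -0.096, -0.211, 2.073], [0.001, 0.001, -0.001, -0.097, -0.208, 2.073], [0.001, 0.001, -0.001, -0.098, -0.206, 2.073]]
```

>>> {"name": "jog_arm", "arguments": {"deltas": [[0.001,0.001,-0.001,-0.28,-0.63,0.5,1],[0.001,0.001,-0.001,-0.28,-0.63,1.5,1],[0.001,0.001,-0.001,0,0,2.08,1],[0.001,0.001,-0.001,0,0,2.08,1],[0.001,0.001,-0.001,0,0,2.08,1],[0.001,0.001,-0.001,0,0,2.08,1],[0,0,0,0,0,2.1,1],[0,0,0,0,0,0,1],[0,0,0,0,0,0,1]]}}

```text
t: 3.07
tool_pos: [0.5224, -0.0736, 0.3058]
tool_rot: [1.838, 1.988, 0.574]
contact_force: [-0.3, 0.0, 0.4]
opening: 0.0851
```

Run:
```python
from h import *
snap('wrist','w2');o=ctrl.get_obs();print(o['tool_pos'],o['q'],o['contact_force'])
a=frame(.08)[0];k=np.array([.5288,-.0722,.2978]);plan(k+.011*a,gripR(.08),1)
```

```text
[ 0.52280545 -0.07362351  0.30777046] [-0.40536755 -0.55447954  2.09112667  0.28206761  1.11369673 -0.54514116] [0.3386085  0.93082615 1.12492913]
1 [[0.002, -0.001, -0.002, 0.094, -0.014, 0.069]]
```

View pics/w2.png

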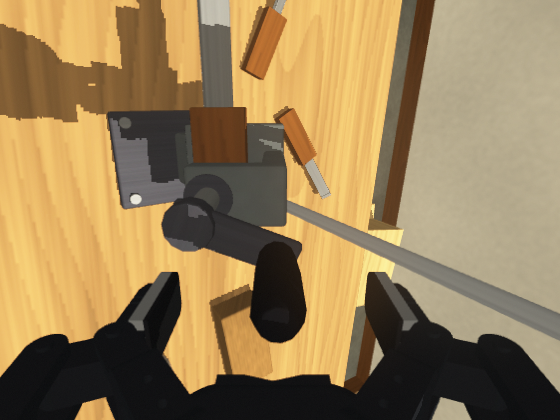

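The wrist view shows the knob centred between the open fingers (knob end at about (277,320), finger midline at about 273). Closing now.

>>> {"name": "jog_arm", "arguments": {"deltas": [[0,0,0,0.09,0,0,0.2],[0,0,0,0,0,0,0],[0,0,0,0,0,0,0],[0,0,0,0,0,0,0],[0,0,0,0,0,0,0],[0,0,0,0,0,0,0]], "grip_force": 50}}

```text
t: 3.62
tool_pos: [0.523, -0.0717, 0.3086]
tool_rot: [1.833, 1.987, 0.576]
contact_force: [-4.1, 0.2, 2.3]
opening: 0.0218
```

Run:
```python
from h import *
o=ctrl.get_obs();print(o['tool_pos'],o['contact_force'],o['opening'],R.from_rotvec(o['tool_rot']).as_matrix().T@o['contact_force'])
Rt=R.from_rotvec(o['tool_rot']).as_matrix()
org=np.array([.571,-.049,.14]);d=Rt.T@(np.array(o['tool_pos'])-org);print('in tool axes from bed centre',d)
th0=np.arctan2(d[1],d[0]);print('th0',th0,np.hypot(d[0],d[1]))
th=th0+.2*np.arange(0,45)
s=np.diff(np.stack([5*np.cos(th),5*np.sin(th)],1),axis=0)
for i,r in enumerate(s): print(i,th[i].round(2),r.round(2).tolist())
```

```text
[ 0.52301693 -0.07173337  0.30861701] [-4.05346967  0.24850364  2.34086271] 0.021815797035912847 [ 0.57908156 -2.15222954 -4.12366114]
in tool axes from bed centre [-0.01854837  0.04794071 -0.16914054]
th0 1.9399608475128312 0.051403833180896905
0 1.94 [-0.89, -0.45]
1 2.14 [-0.78, -0.62]
2 2.34 [-0.64, -0.76]
3 2.54 [-0.48, -0.88]
4 2.74 [-0.3, -0.95]
5 2.94 [-0.1, -0.99]
6 3.14 [0.1, -0.99]
7 3.34 [0.29, -0.95]
8 3.54 [0.48, -0.88]
9 3.74 [0.64, -0.76]
10 3.94 [0.78, -0.62]
11 4.14 [0.89, -0.45]
12 4.34 [0.96, -0.27]
13 4.54 [1.0, -0.07]
14 4.74 [0.99, 0.13]
15 4.94 [0.95, 0.32]
16 5.14 [0.86, 0.5]
17 5.34 [0.75, 0.66]
18 5.54 [0.6, 0.8]
19 5.74 [0.43, 0.9]
20 5.94 [0.24, 0.97]
21 6.14 [0.04, 1.0]
22 6.34 [-0.16, 0.99]
23 6.54 [-0.35, 0.94]
24 6.74 [-0.53, 0.85]
25 6.94 [-0.69, 0.73]
26 7.14 [-0.82, 0.58]
27 7.34 [-0.91, 0.4]
28 7.54 [-0.98, 0.21]
29 7.74 [-1.0, 0.01]
30 7.94 [-0.98, -0.18]
31 8.14 [-0.92, -0.38]
32 8.34 [-0.83, -0.55]
33 8.54 [-0.71, -0.71]
34 8.74 [-0.55, -0.83]
35 8.94 [-0.37, -0.93]
36 9.14 [-0.18, -0.98]
37 9.34 [0.02, -1.0]
38 9.54 [0.21, -0.98]
39 9.74 [0.4, -0.91]
40 9.94 [0.58, -0.82]
41 10.14 [0.73, -0.68]
42 10.34 [0.85, -0.53]
43 10.54 [0.94, -0.35]
```

>>> {"name": "jog_arm", "arguments": {"deltas": [[0,0,0,-0.89,-0.45,0.08,0],[0,0,0,-0.78,-0.62,0.08,0],[0,0,0,-0.64,-0.76,0.08,0],[0,0,0,-0.48,-0.88,0.07,0],[0,0,0,-0.3,-0.95,0.07,0],[0,0,0,-0.1,-0.99,0.08,0],[0,0,0,0.1,-0.99,0.08,0],[0,0,0,0.29,-0.95,0.07,0]]}}

```text
t: 4.28
tool_pos: [0.4732, -0.1041, 0.2687]
tool_rot: [1.832, 1.984, 0.578]
contact_force: [1.2, 3.4, 4.8]
opening: 0.0216
```

```bash
cat >> h.py <<'E'
def st():
    o=ctrl.get_obs();Rt=R.from_rotvec(o['tool_rot']).as_matrix();d=Rt.T@(np.array(o['tool_pos'])-[.571,-.049,.14])
    F=Rt.T@np.array(o['contact_force']);th=np.arctan2(d[1],d[0]);er=np.array([np.cos(th),np.sin(th)]);et=np.array([-er[1],er[0]])
    print('t',round(o['t'],2),'tool xyz',(d*1000).round(1),'r',(np.hypot(*d[:2])*1000).round(1),'th',th.round(3),'Frad',(F[:2]@er).round(2),'Ftan',(F[:2]@et).round(2),'Fz',F[2].round(2),'open',round(o['opening'],4),'q',o['q'].round(2))
E
python3 -c "
from h import *
st()"
```

```text
t 4.28 tool xyz [ -47.   -16.9 -163.3] r 50.0 th -2.796 Frad -4.41 Ftan -2.49 Fz -3.28 open 0.0216 q [-0.54 -0.67  2.22  0.35  1.13 -0.7 ]
```

>>> {"name": "jog_arm", "arguments": {"deltas": [[0,0,0,0.48,-0.88,0.08,0],[0,0,0,0.64,-0.76,0.08,0],[0,0,0,0.78,-0.62,0.08,0],[0,0,0,0.89,-0.45,0.07,0],[0,0,0,0.96,-0.27,0.07,0],[0,0,0,1.0,-0.07,0.08,0]]}}

```text
t: 4.78
tool_pos: [0.4455, -0.0595, 0.2482]
tool_rot: [1.832, 1.984, 0.571]
contact_force: [-4.9, -2.8, 6.2]
opening: 0.0217
```

```bash
python3 -c "
from h import *
st()"
```

```text
t 4.78 tool xyz [  -0.9  -48.8 -158.7] r 48.8 th -1.588 Frad 1.06 Ftan -2.43 Fz -7.91 open 0.0217 q [-0.46 -0.8   2.33  0.3   1.14 -0.6 ]
```

>>> {"name": "jog_arm", "arguments": {"deltas": [[0,0,0,0.99,0.13,0.06,0],[0,0,0,0.95,0.32,0.06,0],[0,0,0,0.86,0.5,0.07,0],[0,0,0,0.75,0.66,0.07,0]]}}

```text
t: 5.12
tool_pos: [0.4573, -0.0221, 0.2539]
tool_rot: [1.833, 1.987, 0.572]
contact_force: [-5.1, -3.3, 5.6]
opening: 0.0213
```

```bash
python3 -c "
from h import *
st()"
```

```text
t 5.12 tool xyz [  35.9  -33.5 -155.6] r 49.1 th -0.751 Frad -1.0 Ftan -3.13 Fz -7.58 open 0.0213 q [-0.33 -0.78  2.31  0.24  1.1  -0.47]
```

>>> {"name": "jog_arm", "arguments": {"deltas": [[0,0,0,0.6,0.8,0.07,0],[0,0,0,0.43,0.9,0.07,0],[0,0,0,0.24,0.97,0.07,0]]}}

```text
t: 5.37
tool_pos: [0.48, -0.007, 0.2661]
tool_rot: [1.833, 1.989, 0.573]
contact_force: [-7.5, 0.2, 4.0]
opening: 0.0211
```

```bash
python3 -c "
from h import *
st()"
```

```text
t 5.37 tool xyz [  49.3   -6.9 -153.2] r 49.8 th -0.14 Frad 1.36 Ftan -4.03 Fz -7.32 open 0.0211 q [-0.27 -0.71  2.25  0.21  1.08 -0.4 ]
```

>>> {"name": "jog_arm", "arguments": {"deltas": [[0,0,0,0.04,1.0,0.07,0],[0,0,0,-0.16,0.99,0.07,0]]}}

```text
t: 5.53
tool_pos: [0.4977, -0.0065, 0.2754]
tool_rot: [1.834, 1.99, 0.574]
contact_force: [-5.8, 1.1, 4.7]
opening: 0.0216
```

```bash
python3 -c "
from h import *
st()"
```

```text
t 5.53 tool xyz [  48.6   13.  -151.6] r 50.3 th 0.261 Frad 0.91 Ftan -2.64 Fz -6.99 open 0.0216 q [-0.26 -0.65  2.2   0.21  1.06 -0.39]
```

>>> {"name": "jog_arm", "arguments": {"deltas": [[0,0,0,-0.35,0.94,0.07,0]]}}

```text
t: 5.62
tool_pos: [0.5063, -0.0092, 0.2798]
tool_rot: [1.834, 1.99, 0.575]
contact_force: [-6.9, 2.0, 3.7]
opening: 0.0216
```

```bash
python3 -c "
from h import *
st()"
```

```text
t 5.62 tool xyz [  45.3   22.4 -150.9] r 50.5 th 0.459 Frad 0.64 Ftan -4.45 Fz -6.7 open 0.0216 q [-0.26 -0.62  2.18  0.21  1.06 -0.39]
```

>>> {"name": "jog_arm", "arguments": {"deltas": [[0,0,0,-0.53,0.85,0.07,0],[0,0,0,-0.69,0.73,0.07,0]]}}

```text
t: 5.78
tool_pos: [0.5212, -0.0198, 0.287]
tool_rot: [1.835, 1.991, 0.577]
contact_force: [-8.2, 5.8, 4.4]
opening: 0.0218
```

```bash
python3 -c "
from h import *
st()"
```

```text
t 5.78 tool xyz [  33.9   37.9 -149.5] r 50.9 th 0.842 Frad 1.2 Ftan -7.63 Fz -7.8 open 0.0218 q [-0.28 -0.57  2.14  0.22  1.06 -0.41]
```

>>> {"name": "jog_arm", "arguments": {"deltas": [[0,0,0,-0.82,0.58,0.07,0],[0,0,0,-0.91,0.4,0.07,0]]}}

```text
t: 5.95
tool_pos: [0.5316, -0.0357, 0.2912]
tool_rot: [1.835, 1.992, 0.58]
contact_force: [-6.9, 10.3, 5.5]
opening: 0.0221
```

```bash
python3 -c "
from h import *
st()"
```

```text
t 5.95 tool xyz [  17.6   48.  -148.3] r 51.1 th 1.22 Frad 1.63 Ftan -11.03 Fz -7.78 open 0.0221 q [-0.31 -0.54  2.11  0.24  1.06 -0.45]
```

>>> {"name": "jog_arm", "arguments": {"deltas": [[0,0,0,0,0,0,0],[0,0,0,0,0,0,0]]}}

```text
t: 6.12
tool_pos: [0.5319, -0.0367, 0.2914]
tool_rot: [1.835, 1.988, 0.578]
contact_force: [-2.6, 5.3, 3.7]
opening: 0.0217
```

```bash
python3 -c "
from h import *
st()
for i in range(3): vision.get_image('wrist');st()"
```

```text
t 6.12 tool xyz [  16.2   48.5 -148.3] r 51.1 th 1.249 Frad 1.87 Ftan -5.21 Fz -4.26 open 0.0217 q [-0.31 -0.54  2.11  0.24  1.06 -0.45]
t 6.17 tool xyz [  16.1   48.5 -148.2] r 51.1 th 1.25 Frad 1.64 Ftan -5.33 Fz -5.55 open 0.0217 q [-0.31 -0.54  2.11  0.24  1.06 -0.45]
t 6.22 tool xyz [  16.1   48.5 -148.2] r 51.1 th 1.25 Frad 0.77 Ftan -4.85 Fz -3.93 open 0.0215 q [-0.31 -0.54  2.11  0.24  1.06 -0.45]
t 6.27 tool xyz [  16.1   48.5 -148.2] r 51.1 th 1.25 Frad 2.75 Ftan -5.61 Fz -4.95 open 0.0217 q [-0.31 -0.54  2.11  0.24  1.06 -0.45]
```

>>> {"name": "jog_arm", "arguments": {"deltas": [[0,0,0,-0.24,0.07,0.02,0],[0,0,0,-0.24,0.06,0.02,0]]}}

```text
t: 6.43
tool_pos: [0.5331, -0.0399, 0.2916]
tool_rot: [1.835, 1.991, 0.581]
contact_force: [-6.1, 10.0, 5.6]
opening: 0.0212
```

```bash
python3 -c "
from h import *
st()
for i in range(3): vision.get_image('wrist');st()"
```

```text
t 6.43 tool xyz [  13.4   49.4 -148. ] r 51.1 th 1.306 Frad 1.34 Ftan -10.56 Fz -7.46 open 0.0212 q [-0.32 -0.53  2.1   0.25  1.06 -0.47]
t 6.48 tool xyz [  13.    49.5 -148. ] r 51.1 th 1.313 Frad 1.1 Ftan -10.8 Fz -8.01 open 0.0215 q [-0.32 -0.53  2.1   0.25  1.06 -0.47]
t 6.53 tool xyz [  13.1   49.5 -148. ] r 51.2 th 1.313 Frad 0.61 Ftan -10.19 Fz -6.93 open 0.0214 q [-0.32 -0.53  2.1   0.25  1.06 -0.46]
t 6.58 tool xyz [  13.    49.5 -148. ] r 51.2 th 1.313 Frad 1.09 Ftan -9.29 Fz -5.73 open 0.0212 q [-0.32 -0.53  2.1   0.25  1.06 -0.46]
```

The push while turning slowly is about 10.5 N, above the 7–9 N that holds and below the 14 N that crushes, so the bar is firm. Releasing and backing out along the screw.

>>> {"name": "jog_arm", "arguments": {"deltas": [[0,0,0,0,0,0,0.8],[0,0,0,0,0,0,0.8],[0,0,0,0,0,0,0.8],[0,0,0,0,0,0,0.8],[0,0,0,0,0,-2,0.8],[0,0,0,0,0,-3.5,0.8],[0,0,0,0,0,-3.5,0.8],[0,0,0,0,0,-3.5,0.8],[0,0,0,0,0,-1.5,0.8],[0,0,0,0,0,0,0.8]]}}

```text
t: 7.42
tool_pos: [0.4595, -0.049, 0.4162]
tool_rot: [1.827, 1.979, 0.578]
contact_force: [1.2, 0.6, -0.5]
opening: 0.0681
```

Run:
```python
from h import *
st();snap('wrist','w3');snap('top','t3')
# knob now
knobfit(['w3','t3'],np.array([.571,-.049,0]),.08,lo=.24)
for t in('w3','t3'):
    P,im=cloud(t);m=(P[...,2]>.13)&(P[...,2]<.2)&(P[...,0]>.52)&(P[...,0]<.59)&(P[...,1]>.03)&(P[...,1]<.15)
    Q=P[m];print('hook',t,len(Q))
    if len(Q)>20:
        print(Q.min(0).round(3),Q.max(0).round(3),cv2.minAreaRect((Q[:,:2]*1000).astype(np.float32)))
        f=Q[(Q[:,1]>.04)&(Q[:,1]<.095)];print(np.median(f,0).round(4))
        for y in np.arange(.03,.13,.01):
            s=Q[abs(Q[:,1]-y)<.005]; print(round(y,3),len(s),s[:,0].min().round(4) if len(s) else'',s[:,0].max().round(4) if len(s) else '',np.median(s[:,2]).round(4) if len(s) else '')
Rg=None
# target: above basket
yb=np.radians(-14);x=np.array([np.cos(yb),np.sin(yb),0])
o=ctrl.get_obs();print(o['q'])
```

```text
t 7.42 tool xyz [   8.1   55.8 -292.5] r 56.4 th 1.427 Frad 0.89 Ftan -0.36 Fz 1.08 open 0.0681 q [-0.41 -0.76  2.04  0.26  1.36 -0.48]
knob pts 1104 e2,ey,s [0.0316 0.0371 0.1383] radius 0.0487 world [ 0.5215 -0.0158  0.2739] rms 0.0037
hook w3 1889
[0.541 0.03  0.144] [0.571 0.116 0.18 ] ((556.8756713867188, 72.81616973876953), (25.353736877441406, 85.99636840820312), 4.857861518859863)
[0.5553 0.0684 0.1524]
0.03 88 0.5479 0.5709 0.1527
0.04 189 0.5469 0.5713 0.1526
0.05 185 0.5462 0.571 0.1525
0.06 193 0.545 0.5693 0.1526
0.07 198 0.5446 0.5686 0.1523
0.08 208 0.5435 0.5686 0.1523
0.09 206 0.5429 0.5665 0.1523
0.1 216 0.5419 0.5663 0.1524
0.11 403 0.5409 0.5657 0.1737
0.12 3 0.5538 0.5611 0.177
hook t3 282
[0.539 0.032 0.145] [0.569 0.117 0.185] ((554.56103515625, 74.10912322998047), (24.69035530090332, 86.30995178222656), 4.9046478271484375)
[0.5542 0.0672 0.1529]
0.03 14 0.5477 0.5677 0.1523
0.04 30 0.545 0.568 0.1519
0.05 36 0.5448 0.5686 0.1531
0.06 24 0.5453 0.5653 0.1529
0.07 36 0.5423 0.5649 0.1522
0.08 27 0.5424 0.5656 0.1532
0.09 33 0.542 0.5658 0.1523
0.1 28 0.5402 0.5623 0.1525
0.11 44 0.5389 0.5628 0.1602
0.12 10 0.5388 0.5607 0.1806
[-0.41147864 -0.75596375  2.04182187  0.26189752  1.35576796 -0.4815697 ]
```

View pics/w3.png

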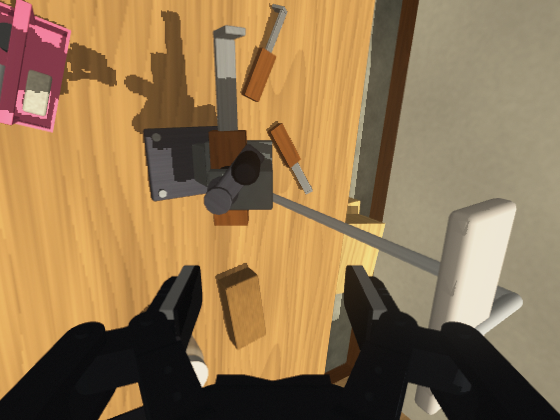

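After release the crank sprang back a little (knob at image (245,167)), to about the 40 N that the brief says it keeps. The hook is at (228,80) with its tip at (228,32). The seat comes out near (0.556, 0.0685, 0.1525), yaw 0.083. Next is a close look at the white basket.

```bash
cat >> h.py <<'E'
def downR(xyaw):
    c,s=np.cos(xyaw),np.sin(xyaw);return np.array([[c,s,0],[s,-c,0],[0,0,-1.]])
E
python3 - <<'E'
from h import *
plan(np.array([.482,.328,.28]),downR(np.radians(166.5)),16)
E
```

```text
16 [[0.03, 0.022, -0.076, 2.334, -0.159, 0.865], [0.03, 0.022, -0.076, 2.318, 0.046, 0.918], [0.03, 0.022, -0.076, 2.287, 0.25, 0.964], [0.03, 0.022, -0.076, 2.238, 0.453, 1.003], [0.03, 0.022, -0.076, 2.174, 0.652, 1.035], [0.03, 0.022, -0.076, 2.093, 0.847, 1.059], [0.03, 0.022, -0.076, 1.998, 1.035, 1.075], [0.03, 0.022, -0.076, 1.888, 1.217, 1.084], [0.03, 0.022, -0.076, 1.765, 1.389, 1.084], [0.03, 0.022, -0.076, 1.629, 1.551, 1.077], [0.03, 0.022, -0.076, 1.481, 1.703, 1.061], [0.03, 0.022, -0.076, 1.323, 1.842, 1.038], [0.03, 0.022, -0.076, 1.155, 1.967, 1.007], [0.03, 0.022, -0.076, 0.979, 2.079, 0.969], [0.03, 0.022, -0.076, 0.796, 2.176, 0.924], [0.03, 0.022, -0.076, 0.607, 2.257, 0.872]]
```

>>> {"name": "jog_arm", "arguments": {"deltas": [[0.03,0.022,-0.076,2.33,-0.16,0.87,0.8],[0.03,0.022,-0.076,2.32,0.05,0.92,0.8],[0.03,0.022,-0.076,2.29,0.25,0.96,0.8],[0.03,0.022,-0.076,2.24,0.45,1.0,0.8],[0.03,0.022,-0.076,2.17,0.65,1.04,0.8],[0.03,0.022,-0.076,2.09,0.85,1.06,0.8],[0.03,0.022,-0.076,2.0,1.04,1.08,0.8],[0.03,0.022,-0.076,1.89,1.22,1.08,0.8]]}}

```text
t: 8.18
tool_pos: [0.4704, 0.1417, 0.3414]
tool_rot: [1.204, 2.67, 0.321]
contact_force: [-0.4, 0.2, -0.0]
opening: 0.0683
```

>>> {"name": "jog_arm", "arguments": {"deltas": [[0.03,0.022,-0.076,1.77,1.39,1.08,0.8],[0.03,0.022,-0.076,1.63,1.55,1.08,0.8],[0.03,0.022,-0.076,1.48,1.7,1.06,0.8],[0.03,0.022,-0.076,1.32,1.84,1.04,0.8],[0.03,0.022,-0.076,1.16,1.97,1.01,0.8],[0.03,0.022,-0.076,0.98,2.08,0.97,0.8],[0.03,0.022,-0.076,0.8,2.18,0.92,0.8],[0.03,0.022,-0.076,0.61,2.26,0.87,0.8],[0,0,0,0,0,0,0.8],[0,0,0,0,0,0,0.8],[0,0,0,0,0,0,0.8]]}}

```text
t: 9.1
tool_pos: [0.4819, 0.3286, 0.2789]
tool_rot: [0.374, 3.119, 0.007]
contact_force: [-1.1, -0.9, -0.1]
opening: 0.0681
```

Run:
```python
from h import *
snap('wrist','w4');o=ctrl.get_obs();print(o['tool_pos'],R.from_rotvec(o['tool_rot']).as_matrix().round(3),o['q'].round(2))
P,im=cloud('w4');m=(abs(P[...,0]-.511)<.09)&(abs(P[...,1]-.32)<.09)&(P[...,2]>.02);Q=P[m]
print(cv2.minAreaRect((Q[:,:2]*1000).astype(np.float32)))
t=Q[(Q[:,2]>.092)&(Q[:,2]<.115)];print(len(t),t.mean(0),np.percentile(t[:,2],[10,50,90]),cv2.minAreaRect((t[:,:2]*1000).astype(np.float32)))
i=Q[(Q[:,2]<.092)];print('z hist',np.histogram(i[:,2],np.arange(.02,.1,.01)))
```

```text
[0.48218943 0.32830884 0.28000055] [[-0.972  0.237  0.003]
 [ 0.237  0.972  0.005]
 [-0.001  0.006 -1.   ]] [ 0.47 -0.06  1.68  0.    1.52 -0.86]
((515.0830078125, 319.1125183105469), (136.12063598632812, 120.74293518066406), 74.82549285888672)
1364 [0.51035019 0.31938798 0.1023601 ] [0.10149286 0.10244914 0.10336881] ((514.488525390625, 318.2778625488281), (11.98556137084961, 116.08482360839844), 74.66291809082031)
z hist (array([ 438, 1376,  225,   14,   22,   17,   20]), array([0.02, 0.03, 0.04, 0.05, 0.06, 0.07, 0.08, 0.09]))
```

View pics/w4.png

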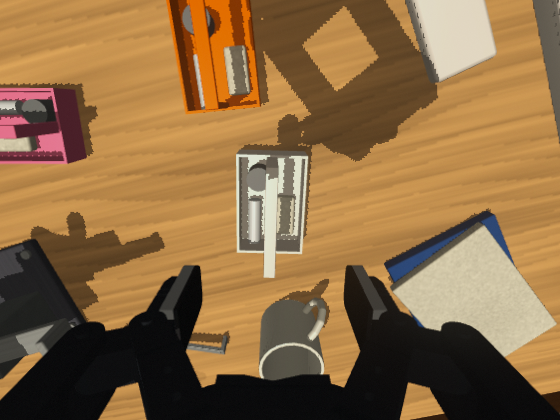

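The wrist view shows the white basket at (270,200), its strap running from (270,170) to (268,275) and lined up with the tool. The orange one (215,55) and pink one (40,125) are clear of it. I'll grip 32 mm off the strap's middle so the fingers pass beside the hook.

>>> {"name": "jog_arm", "arguments": {"deltas": [[0,0,0.023,-0.06,-0.09,3.5,0.8],[0,0,0,0,0,4,0.8],[0,0,0,0,0,4,0.8],[0,0,0,0,0,3,0.8],[0,0,0,0,0,2,0.8],[0,0,0,0,0,1,0.8],[0,0,0,0,0,0,0],[0,0,0,0,0,0,0],[0,0,0,0,0,0,0],[0,0,0,0,0,0,0],[0,0,0,0,0,0,0],[0,0,0,0,0,0,0]], "grip_force": 60}}

```text
t: 10.15
tool_pos: [0.4848, 0.3293, 0.1087]
tool_rot: [0.409, 3.109, 0.012]
contact_force: [-0.4, -2.7, 6.1]
opening: 0.0102
```

>>> {"name": "jog_arm", "arguments": {"deltas": [[0,0,0,0,0,0,0],[0,0,0,0,0,-0.5,0],[0,0,0,0,0,-1,0],[0,0,0,0,0,-2,0],[0,0,0,0,0,-3,0],[0,0,0,0,0,-3,0],[0,0,0,0,0,-2,0],[0,0,0,0,0,-1,0],[0,0,0,0,0,0,0]]}}

```text
t: 10.9
tool_pos: [0.4844, 0.329, 0.2351]
tool_rot: [0.408, 3.107, 0.016]
contact_force: [0.3, -0.0, -1.9]
opening: 0.0101
```

Run:
```python
from h import *
snap('wrist','w5');snap('scene','s5');o=ctrl.get_obs();Rt=R.from_rotvec(o['tool_rot']).as_matrix();p=np.array(o['tool_pos']);print(p,o['opening'],o['contact_force'])
for tag in('w5','s5'):
    P,im=cloud(tag);X=(P-p)@Rt  # tool frame
    g=im.astype(int);m=(abs(X[...,1])<.05)&(X[...,0]>-.12)&(X[...,0]<.06)&(X[...,2]>-.02)&(X[...,2]<.13)&(g.min(-1)>90)&(np.ptp(g,axis=-1)<35)
    Q=X[m];s=Q[(abs(Q[:,2])<.015)&(Q[:,0]<-.015)];print(tag,len(Q),'strap',len(s))
    if len(s)>20:
        print(np.percentile(s,[2,50,98],axis=0).round(4),'slope y/x',np.polyfit(s[:,0],s[:,1],1).round(3),'z/x',np.polyfit(s[:,0],s[:,2],1).round(4))
    r=Q[Q[:,2]>.04];print('rim min z',np.percentile(r[:,2],[1,5]).round(4),'x range',np.percentile(r[:,0],[1,99]).round(4),'y',np.percentile(r[:,1],[1,99]).round(4))
a=cv2.imread('pics/w5.png');b=cv2.imread('pics/s5.png')[100:310,260:440]
cv2.imwrite('pics/c5.png',np.hstack([cv2.resize(a,(440,330)),cv2.resize(b,(283,330))]))
```

```text
[0.48264668 0.32808442 0.23042098] 0.010357350783079181 [-0.41072852  0.22405313 -2.36560305]
w5 9807 strap 1454
[[-0.0516 -0.0045 -0.    ]
 [-0.0325  0.0011  0.0011]
 [-0.0157  0.0064  0.0023]] slope y/x [-0.011  0.001] z/x [-0.0099  0.0008]
rim min z [0.0621 0.0628] x range [-0.0652  0.0269] y [-0.0401  0.0387]
s5 944 strap 89
[[-0.0886 -0.0068 -0.0013]
 [-0.057  -0.0014  0.0022]
 [-0.0201  0.0052  0.0116]] slope y/x [-0.007 -0.002] z/x [-0.0452  0.0006]
rim min z [0.0463 0.0627] x range [-0.0911  0.0301] y [-0.0436  0.0377]
```

View pics/c5.png

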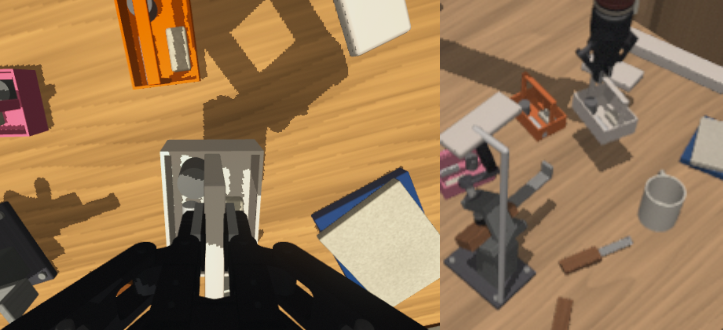

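The crop shows the strap held firmly, the basket hanging level below the gripper and clear of the desk, and the neighbours untouched. Moving to the point before insertion.

Run:
```python
from h import *
plan(np.array([.5143,.1955,.1955]),downR(np.pi+.083),9)
```

```text
9 [[0.001, 0.0, -0.038, -0.72, -1.335, 0.38], [0.001, 0.0, -0.038, -0.668, -1.361, 0.381], [0.001, 0.0, -0.038, -0.616, -1.385, 0.382], [0.001, 0.0, -0.038, -0.563, -1.408, 0.383], [0.001, 0.0, -0.038, -0.509, -1.428, 0.383], [0.001, 0.0, -0.038, -0.454, -1.446, 0.384], [0.001, 0.0, -0.038, -0.398, -1.462, 0.385], [0.001, 0.0, -0.038, -0.342, -1.476, 0.386], [0.001, 0.0, -0.038, -0.285, -1.488, 0.387]]
```

>>> {"name": "jog_arm", "arguments": {"deltas": [[0.001,0,-0.038,-0.72,-1.33,0.2,0],[0.001,0,-0.038,-0.67,-1.36,0.3,0],[0.001,0,-0.038,-0.62,-1.39,0.4,0],[0.001,0,-0.038,-0.56,-1.41,0.5,0],[0.001,0,-0.038,-0.51,-1.43,0.5,0],[0.001,0,-0.038,-0.45,-1.45,0.5,0],[0.001,0,-0.038,-0.4,-1.46,0.5,0],[0.001,0,-0.038,-0.34,-1.48,0.3,0],[0.001,0,-0.038,-0.28,-1.49,0.2,0],[0,0,0,0,0,0,0],[0,0,0,0,0,0,0],[0,0,0,0,0,0,0]]}}

```text
t: 12.0
tool_pos: [0.5138, 0.1957, 0.1956]
tool_rot: [-0.126, 3.139, -0.004]
contact_force: [0.2, -0.2, -0.8]
opening: 0.0102
```

Run:
```python
from h import *
snap('wrist','w6');snap('scene','s6');o=ctrl.get_obs();Rt=R.from_rotvec(o['tool_rot']).as_matrix();p=np.array(o['tool_pos']);print(p,Rt.round(3).tolist())
for tag in('w6','s6'):
    P,im=cloud(tag);X=(P-p)@Rt;g=im.astype(int)
    m=(abs(X[...,1])<.05)&(X[...,0]>-.12)&(X[...,0]<.06)&(X[...,2]>-.02)&(X[...,2]<.13)&(g.min(-1)>90)&(np.ptp(g,axis=-1)<35)
    Q=X[m];r=Q[Q[:,2]>.04];print(tag,len(Q),'rim z',np.percentile(r[:,2],[1,5,15]).round(4),'x',np.percentile(r[:,0],[1,99]).round(4),'y',np.percentile(r[:,1],[1,99]).round(4))
    s=Q[(abs(Q[:,2])<.015)&(Q[:,0]<-.015)];
    if len(s)>20: print('strap',np.percentile(s,[2,50,98],axis=0).round(4).tolist(),np.polyfit(s[:,0],s[:,2],1).round(3))
    m=(P[...,2]>.13)&(P[...,2]<.2)&(P[...,0]>.52)&(P[...,0]<.59)&(P[...,1]>.03)&(P[...,1]<.125);H=P[m]
    f=H[(H[:,1]>.04)&(H[:,1]<.09)&(H[:,2]<.165)];print('hook',len(H),np.percentile(H,[1,99],axis=0).round(4).tolist(),np.median(f,0).round(4) if len(f) else '')
plan(np.array([.5251,.0659,.1955]),downR(np.pi+.083),9)
```

```text
[0.51419214 0.19605482 0.19650312] [[-0.997, -0.081, 0.002], [-0.081, 0.997, -0.002], [-0.002, -0.003, -1.0]]
w6 9741 rim z [0.0672 0.0682 0.0694] x [-0.0646  0.0298] y [-0.0425  0.0363]
strap [[-0.0495, -0.0067, 0.0058], [-0.032, -0.001, 0.0069], [-0.0158, 0.0043, 0.0081]] [-0.018  0.006]
hook 6294 [[0.5416, 0.0354, 0.146], [0.5696, 0.1166, 0.1793]] [0.5548 0.0649 0.1527]
s6 1058 rim z [0.0464 0.0635 0.069 ] x [-0.0891  0.0313] y [-0.0441  0.0389]
strap [[-0.0867, -0.0078, 0.0012], [-0.0532, -0.002, 0.0054], [-0.017, 0.0076, 0.0115]] [-0.033  0.004]
hook 251 [[0.5418, 0.0311, 0.1472], [0.5698, 0.1163, 0.1831]] [0.5582 0.065  0.1544]
9 [[-0.0, 0.0, -0.0, -0.004, -1.451, 0.015], [-0.0, 0.0, -0.0, -0.003, -1.451, 0.014], [-0.0, 0.0, -0.0, -0.003, -1.451, 0.014], [-0.0, 0.0, -0.0, -0.003, -1.451, 0.014], [-0.0, 0.0, -0.0, -0.002, -1.451, 0.013], [-0.0, 0.0, -0.0, -0.002, -1.451, 0.013], [-0.0, 0.0, -0.0, -0.002, -1.451, 0.012], [-0.0, 0.0, -0.0, -0.002, -1.451, 0.012], [-0.0, 0.0, -0.0, -0.001, -1.451, 0.012]]
```

>>> {"name": "jog_arm", "arguments": {"deltas": [[0,0,0,0,0,-0.3,0],[0,0,0,0,0,-0.25,0],[0,0,0,0,-1,0,0],[0,0,0,0,-1.3,0,0],[0,0,0,0,-1.5,0,0],[0,0,0,0,-1.5,0,0],[0,0,0,0,-1.5,0,0],[0,0,0,0,-1.2,0,0]]}}

```text
t: 12.77
tool_pos: [0.5211, 0.1137, 0.2029]
tool_rot: [-0.125, 3.136, -0.005]
contact_force: [-0.3, -0.5, -1.1]
opening: 0.0104
```

>>> {"name": "jog_arm", "arguments": {"deltas": [[0,0,0,0,-1.2,0,0],[0,0,0,0,-1.2,0,0],[0,0,0,0,-1.1,0,0],[0,0,0,0,-1,0,0],[0,0,0,0,-0.55,0,0],[0,0,0,0,0,0,0],[0,0,0,0,0,0,0],[0,0,0,0,0,0,0]]}}

```text
t: 13.43
tool_pos: [0.5251, 0.0657, 0.2029]
tool_rot: [-0.127, 3.136, -0.004]
contact_force: [0.2, -0.1, -2.4]
opening: 0.0101
```

Run:
```python
from h import *
snap('wrist','w7');snap('scene','s7');o=ctrl.get_obs();Rt=R.from_rotvec(o['tool_rot']).as_matrix();print(o['tool_pos'],o['contact_force'],o['opening'])
plan(np.array([.5251,.0659,.165]),downR(np.pi+.083),1)
a=cv2.imread('pics/w7.png');b=cv2.imread('pics/s7.png')[130:310,230:390]
cv2.imwrite('pics/c7.png',np.hstack([cv2.resize(a,(440,330)),cv2.resize(b,(293,330),interpolation=2)]))
```

```text
[0.52506466 0.06588494 0.20290921] [-0.21145301  0.13446323 -1.79167197] 0.010440713011642544
1 [[-0.003, 0.003, -0.002, 0.008, 0.011, 3.791]]
```

View pics/c7.png

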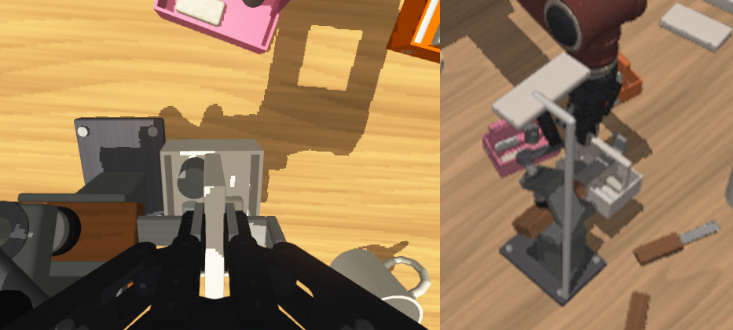

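The hook (at (150,228)–(272,235) in the wrist half) now passes under the strap, with its tip outside the outer finger. There's no contact force, so I'm lowering it.

>>> {"name": "jog_arm", "arguments": {"deltas": [[0,0,0,0,0,0.6,0],[0,0,0,0,0,1,0],[0,0,0,0,0,1,0],[0,0,0,0,0,0.6,0],[0,0,0,0,0,0.3,0],[0,0,0,0,0,0,0],[0,0,0,0,0,0,0],[0,0,0,0,0,0,0]]}}

```text
t: 14.2
tool_pos: [0.5256, 0.0653, 0.1684]
tool_rot: [-0.126, 3.135, -0.004]
contact_force: [0.5, -0.4, -0.8]
opening: 0.0104
```

>>> {"name": "jog_arm", "arguments": {"deltas": [[0,0,0,0,0,0.15,0],[0,0,0,0,0,0.1,0],[0,0,0,0,0,0,0],[0,0,0,0,0,0,0]]}}

```text
t: 14.53
tool_pos: [0.5253, 0.0653, 0.1655]
tool_rot: [-0.126, 3.136, -0.004]
contact_force: [0.6, -0.6, -2.3]
opening: 0.0102
```

Run:
```python
from h import *
for i in range(3):
    vision.get_image('wrist');o=ctrl.get_obs();print(o['tool_pos'],o['contact_force'])
```

```text
[0.52526935 0.06526702 0.16552   ] [-0.22447038 -0.13737254 -2.18863044]
[0.5252802  0.06526753 0.1655414 ] [ 0.46537533 -0.47471201 -1.24074679]
[0.52528272 0.06529187 0.16552674] [ 0.3741023  -0.3602077  -1.38665174]
```

>>> {"name": "jog_arm", "arguments": {"deltas": [[0,0,0,0,0,0.1,0],[0,0,0,0,0,0.05,0],[0,0,0,0,0,0,0],[0,0,0,0,0,0,0]]}}

```text
t: 15.02
tool_pos: [0.5254, 0.0653, 0.1644]
tool_rot: [-0.126, 3.135, -0.004]
contact_force: [-0.2, -0.2, 0.0]
opening: 0.0099
```

Run:
```python
from h import *
for i in range(3):
    vision.get_image('wrist');o=ctrl.get_obs();print(o['tool_pos'],o['contact_force'])
```

```text
[0.52544424 0.06528263 0.16436489] [-1.02013312  0.16980212  1.19351042]
[0.52542569 0.0652779  0.16432706] [-0.87213889 -0.86955598  1.59265796]
[0.52542509 0.06527876 0.1643103 ] [-0.72520094  0.23535201  1.3659179 ]
```

Contact made and the weight is on the hook. Opening gently and withdrawing straight up.

>>> {"name": "jog_arm", "arguments": {"deltas": [[0,0,0,0,0,0,0.18],[0,0,0,0,0,0,0.25],[0,0,0,0,0,0,0.35],[0,0,0,0,0,0,0.4],[0,0,0,0,0,0,0.4],[0,0,0,0,0,0,0.4],[0,0,0,0,0,-0.5,0.4],[0,0,0,0,0,-1,0.4],[0,0,0,0,0,-1.5,0.4],[0,0,0,0,0,-2,0.4],[0,0,0,0,0,-2.5,0.4],[0,0,0,0,0,-2.5,0.4]]}}

```text
t: 16.17
tool_pos: [0.5251, 0.0652, 0.266]
tool_rot: [-0.126, 3.135, -0.006]
contact_force: [0.7, 1.1, 0.3]
opening: 0.0338
```

>>> {"name": "jog_arm", "arguments": {"deltas": [[0,0,0,1,1,-2,0.4],[0,0,0,2,2,-1,0.4],[0,0,0,2,2,-1,0.4],[0,0,0,2,2,0,0.4],[0,0,0,1,1,0,0.4],[0,0,0,0,0,0,0.4],[0,0,0,0,0,0,0.4],[0,0,0,0,0,0,0.4],[0,0,0,0,0,0,0.4],[0,0,0,0,0,0,0.4],[0,0,0,0,0,0,0.4]]}}

```text
t: 17.08
tool_pos: [0.439, 0.1384, 0.3031]
tool_rot: [-0.125, 3.137, -0.005]
contact_force: [0.5, 1.1, -0.1]
opening: 0.0339
```

Run:
```python
from h import *
import time
snap('scene','s8');snap('top','t8')
for t in('s8','t8'):
    P,im=cloud(t);g=im.astype(int);m=(abs(P[...,0]-.556)<.09)&(abs(P[...,1]-.07)<.06)&(P[...,2]>.04)&(P[...,2]<.2)&(g.min(-1)>110)&(np.ptp(g,axis=-1)<35)
    Q=P[m];print(t,len(Q),np.percentile(Q,[1,50,99],axis=0).round(3).tolist())
    if t=='t8': print(cv2.minAreaRect((Q[:,:2]*1000).astype(np.float32)))
    A=np.load(t+'.npz')['im'].astype(int);
for k in range(8): vision.get_image('top')
snap('scene','s9')
A=np.load('s8.npz')['im'].astype(int);B=np.load('s9.npz')['im'].astype(int);d=abs(A-B).max(-1)[150:260,280:360];print('diff basket area',d.mean(),d.max())
a=cv2.imread('pics/s9.png')[130:310,230:430];b=cv2.imread('pics/t8.png')[130:310,130:330]
cv2.imwrite('pics/c9.png',np.hstack([cv2.resize(a,(400,360),interpolation=2),cv2.resize(b,(400,360),interpolation=2)]))
# bystanders change
A=np.load('t0.npz')['im'].astype(int);B=np.load('t8.npz')['im'].astype(int)
for n,(u,v) in dict(mug=(161,173),jar=(384,228),box=(371,185),bar1=(220,180),bar2=(277,157),orange=(161,294),pink=(240,287)).items():print(n,abs(A-B)[v-14:v+14,u-16:u+16].mean().round(1))
```

```text
s8 407 [[0.5, 0.032, 0.058], [0.578, 0.072, 0.101], [0.617, 0.112, 0.181]]
t8 868 [[0.494, 0.033, 0.053], [0.55, 0.074, 0.078], [0.613, 0.114, 0.18]]
((553.0597534179688, 74.25308227539062), (119.86103820800781, 85.09101104736328), 3.826648473739624)
diff basket area 2.282840909090909 46
mug 7.1
jar 6.5
box 6.8
bar1 7.3
bar2 7.3
orange 60.0
pink 7.9
```

View pics/c9.png

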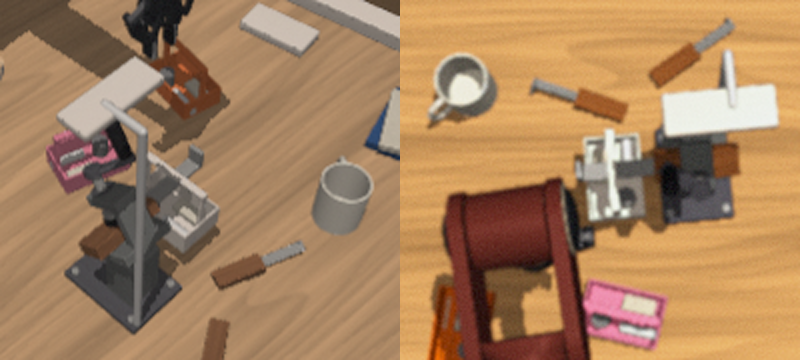

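The basket hangs on the hook in both views (strap over the hook at (612,165) in the right half), level and with the gripper well clear. The orange basket only differs because the arm covers it. Handing in.

```bash
python3 -c "
from station import ctrl
print(ctrl.finish_job(), ctrl.get_obs()['t'])"
```

```text
the job is handed in; nothing more can be done
the job is handed in; nothing more can be done
```

The clamp is tightened on the bar and the white basket hangs by its handle on the bar's hook. I handed the job in at about 18 s of the 67 s allowed, and no verdict was reported.

**Clamp:** I gripped the knob and turned it clockwise about 5.6 rad. The pad met the bar at roughly 4.8 rad. The push at the end was about 10.5 N, with a highest reading of 11.0 N. That is above the 7–9 N aim, because I ran two steps without checking between them, but below the 14 N that crushes. When I let go, the crank sprang back about 0.6 rad by a rough fit. That would leave about the 40 N it is said to keep. I did not measure the clamping force after that.

**Basket:** I gripped the strap about 30 mm off its middle, passed it over the hook's tip and lowered it until the hook took the weight, then withdrew straight up.

**Last checks:**
- **Hanging:** the basket hangs level on the hook, clear of the desk and the robot. Its underside is at about 55 mm, and its middle is within about 3 mm along its length and 6 mm along the hook of the seat.
- **Stillness:** two pictures about half a second apart showed no visible swing.
- **Other things:** the mug, jar, snack box, pink basket and both loose bars look unchanged from above. The arm hid the orange basket in that top view, so its check failed there. In the scene view it stands in place, and nothing went near it.

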